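Third hand at the assembly jig

ROBOT

A 6-joint arm with a two-finger parallel gripper is mounted at the origin on a cart in front of the work surface, level with it; the furniture and walls round the work are solid. World frame = base frame: x ahead of the robot, y to its left, z up, the work surface at z = 0. Lengths are in m, angles in rad, forces in N, time in s.
With the tool pointing down it reaches from about 0.325 to 0.775 m from the base axis. Payload 5.5 kg.
Tool frame: the origin (TCP) lies at the very end of the fingers, on their centre line; the grasp point (between the pads) lies 19 mm behind it; y points along the fingers, z is the direction in which the jaws open and shut, and the axes are right-handed (so a half turn about y gives the same grasp; the last joint's range is limited). The gripper opens to 88 mm and grips with 3 to 60 N. Pads are 20 mm wide; open, the fingers measure 115 mm over their backs; the gripper's body (75 mm by 178 mm) begins 61 mm behind the grasp point.
Start: joints at [-1.382, 0.091, 1.231, -0, 1.82, -0.057], TCP at [0.146, -0.582, 0.223] pointing down, gripper open.
Joint ranges: [-2.87, 2.87], [-0.86, 2.18], [0.17, 2.46], [-1.51, 4.65], [0.06, 2.69], [-2.65, 2.65]. Speed limits (rad/s): [2.57, 2.57, 3.01, 3.14, 3.14, 3.14].

INTERFACE

Orientations are given as a 3x3 rotation matrix whose columns are the frame's x, y, z axes.
In Python, from workcell import readout, cams, ticket, models gives the robot as it stands.
- The arm moves only by the tool carry_out, never from a script. Its argument "targets" is a list of rows, each a list of 7 numbers: the shift along the tool's x, y, z in m, then the turn, a rotation vector about the tool's x, y, z in degrees, then the opening, from 0 (shut) to 1 (fully open). A call has 1 to 12 rows; each row is the pose to reach, as a shift and turn from the pose measured when the call began, along the tool's axes at that moment; what a row does not reach only later rows make up. A row lasts 1/12 s, in which the tool goes at most 41.7 mm and 7.16 degrees, less where a joint would pass 70% of its speed; a pose out of reach is approached as far as the arm can. A call with a gripper value outside its range is refused whole. The fingers move at their own pace and stop on an object; the grip force is fixed at half the most. Time passes only in rows, so rows that repeat a pose let the fingers close. It gives the time, the measured TCP pose, the force and the opening at its end, in the units of the state.
- readout.observe(): the state, without advancing time (a new reading comes with each control period).
- cams.get_image(name): name is "scene" or "top" or "wrist"; returns (picture, depth): 400x640x3 uint8, red, green, blue; 400x640 float32, m along the optical axis (not along the pixel's ray), 0 where there is no reading.
- cams.get_calibration(name): a dict with "fx", "fy", "cx", "cy" (pixels), "position" and "attitude" of the camera in the world; the wrist camera has in their place "T_tool_cam" (4x4, takes a point from camera to tool coordinates, whose origin is the TCP and whose axes are the tool frame's). Camera axes: x right, y down, z forward; pixel columns grow to the right and rows downward; lengths in m; the calibration is good to about 2 mm. A picture is of the moment at which its call begins: read the wrist's pose just before it. get_calibration takes no time and is no camera call.
- ticket.job_done(): hands the job in, once; it reports no verdict.
Trained networks look in the newest picture that a camera, given by its name, has taken for a name from the list of things; names that differ only in an ending like _2 or _b are one class to them, and where a whole thing is asked for, a point or a joint stands for the part that bears it (a point fixed in the world has none). Each returns a list of dicts, best first, with "p" (0 to 1); they miss things now and then, are a little off and sometimes report something else, mostly with a low value. They report only what shows in the picture. A call takes as long as a camera call.
- models.find_in(name, camera): "centre" ([x, y, z] in m, in world coordinates, good to about 4 mm: the middle of the surface that is visible of it).
- models.outline_of(name, camera): "pixels" (400x640 bool, what is visible of it).
- models.tip_of(name, camera): "centre" ([x, y, z] in m, in world coordinates, good to about 4 mm: a listed point, or the origin of a listed thing).
The state is a dict: "clock": time; "joints": joint angles; "joint_velocities": joint speeds; "joint_torque": joint torques, N m; "position": TCP position; "ee_rot": TCP orientation; "force": force on the tool from outside, world axes, zero at the start; "ft_torque": the same for the moment, N m; "opening": opening from 0.0 (shut) to 1.0 (fully open).
Only numpy, scipy, OpenCV 4.12 (cv2) and the standard library are available. Lean on these libraries where they do the work, as an engineer would, in place of code of your own. Each camera call takes 0.05 s, during which the arm holds its last target.

TASK

Raise the small pivot lever on the jig's stop head all the way up so that its foot clears the channel; then take the mounting foot (steel block with an upright post and a plastic tongue) by its post, lay it flat on the jig plate between the two low rails with the post end towards the open end of the channel, and press the end of its tongue squarely and steadily against the sprung stop until the stop is about half-way in (7 of its 14 mm, about 7 N), never ramming the stop hard against the end of its travel. The program finishes while the gripper is still holding the foot pressed there, so that a colleague can screw it down; leave everything else on the worktop where it is.

Things in the scene. Friction and masses are not known exactly. Their poses are not given: they have to be found in the camera images.
- jig: Fixed assembly jig: aluminium plate 250 x 100 x 10 mm (x, y, z). Origin on the worktop under its centre; +x runs along the channel to the stop head = pressing direction, z up. Channel: 52 mm wide, centred on y = 0, between two 10 mm wide rails standing 6 mm above the plate, x = -100 to +30 mm; open at -x. Grey stop head: x = 84 to 118 mm, 64 mm wide, 38 mm high (lever ears 60 mm).
- stop_face (a point): The sprung stop: dark steel pad 8 x 56 x 24 mm (x, y, z) in front of the stop head. This point is the centre of its front face, axes as the jig's; at rest it is at x = +60 mm, z = 23 mm in the jig's frame.
- stop (a joint): Travel of the sprung stop in m: 0 = out (at rest), grows as the pad is pressed towards the head, 0.014 = end of travel. Spring 1000 N/m without preload: 7 mm = 7 N.
- lever (a joint): Angle of the pivot lever on the stop head, rad: 0 = down (level, pointing to the jig's -x; its rubber foot hangs in the channel just before the pad, its underside 15 mm above the worktop, and bars the way), 1.35 = fully raised. It stays where it is left; about 1.5 N at the knob moves it.
- lever_pivot (a point): Axis of the lever, along the jig's y; at x = +92, z = 50 mm in the jig's frame.
- lever_knob (a point): Centre of the lever's knob: black cylinder lying along the jig's y, 20 mm in diameter, 22 mm long, 74 mm from the pivot; lever arm 8 mm wide. When raised, the knob goes up and towards +x in an arc about the pivot; pinched on its two flat ends it turns between the fingers. Fully raised, the knob tops at z = 132 mm and the lever's foot juts out to x = 45 mm at z = 76 to 92 mm (jig frame).
- foot_part: The loose part, a mounting foot of about 0.2 kg: steel block 64 x 44 x 12 mm (x from -70 to -6 mm) with an upright square post 24 x 24 mm at x = -46 mm, its top 57 mm above the underside, and a grey plastic tongue 36 x 12 mm on to x = +70 mm (the plain end). Origin at the centre of the underside; z up. Centre of mass at x = -36 mm. In the jig its +x points along the jig's +x.
- post (a point): Point on the axis of the foot's post, 36 mm above the underside: where to grip (24 mm wide either way).
- front_edge (a point): Middle of the foot's tongue end face, 6 mm above the underside: the face to be pressed against the stop.
- vial: Bystander: small vial with black cap, 25 x 50 mm. Origin at the centre of its underside.
- bottle: Bystander: small bottle with orange cap, 45 x 93 mm. Origin at the centre of its underside.
- dish: Bystander: petri dish, 92 x 15 mm. Origin at the centre of its underside.
- amber: Bystander: amber bottle with pale cap, 48 x 109 mm. Origin at the centre of its underside.

How it is judged:
On the way:
1. the pivot lever is raised (value of joint lever above 0.95 rad), for 0.2 s.
At the end, for the whole second after the job is handed in: Lever up (over 0.95 rad). Foot at rest, flat on the plate (3 mm, 0.06 rad), within 10 mm of the channel centre line and 0.15 rad of its direction, post towards the open end. Fingers still touch it; its end presses the stop with 4 to 10.5 N, the stop 3.5 to 11 mm in (value of joint lever above 0.95 rad and contact force between foot_part and stop between 4 and 10.5 N and value of joint stop between 0.0035 and 0.011 m and contact force between the fingers and foot_part above 0.5 N and z of foot_part in the frame of jig between 0.007 and 0.0135 m and y of foot_part in the frame of jig between -0.01 and 0.01 m and angle between foot_part's own z axis and vertical below 0.06 rad and angle between the x axis of foot_part and the x axis of jig, either way round below 0.15 rad and x of post in the frame of jig below -0.03 m and linear speed of foot_part below 0.01 m/s); the arm keeps its last pose, push and grip.
It fails at once if the foot is rammed against the stop with over 22 N (contact force between foot_part and stop above 22 N).
It fails at once if a bystander is pushed away by more than 3 cm (distance of any of vial, bottle, dish, amber from where it was at the start of the episode above 0.03 m).
It also fails if it takes over 54 s, if anything falls off the work surface, if the arm or the gripper's body presses on something with over 40 N, if the wrist force passes 120 N, or if a joint passes its speed limit or range.

## Working session

There is one attempt and no reset: what is moved stays moved. The work goes in short steps, Python scripts to look and compute and a tool call to move; the robot and the scene stay as the last step left them, time stands still between calls to the robot, and variables do not carry over. Pictures are saved under pics/ and viewed, and the job is handed in when it is done.

Besides the shell and the picture viewer there is one more tool, called after ">>>" by a JSON object that holds its "fn" and its "kwargs". carry_out: Moves the arm, as the interface text tells. Its arguments: {"type":"object","properties":{"targets":{"type":"array","items":{"type":"array","items":{"type":"number"}}}},"required":["targets"]}

```bash
ls; mkdir -p pics; cat > h.py <<'E'
import numpy as np,cv2
from workcell import readout,cams,ticket,models
def shot(n,fn):
    p,d=cams.get_image(n); cv2.imwrite('pics/'+fn,p[:,:,::-1]); return p,d
def w2t(p,s=None):
    s=s or readout.observe(); return np.array(s['ee_rot']).T@(np.array(p)-np.array(s['position']))
E
python3 - <<'E'
from h import *
np.set_printoptions(precision=4,suppress=True)
s=readout.observe();print(s)
for c in('scene','top'):
    shot(c,c+'0.png')
    k=cams.get_calibration(c);print(k)
    for n in ('jig','stop_face','lever_pivot','lever_knob','foot_part','post','front_edge','vial','bottle','dish','amber'):
        try:
            r=models.tip_of(n,c);print(c,n,[(np.round(x['centre'],4),round(x['p'],2)) for x in r[:2]])
        except Exception as e: print(n,e)
E
```

```text
pics
{'clock': 0.0, 'joints': array([-1.3817,  0.0919,  1.2319, -0.    ,  1.8198, -0.0567]), 'joint_velocities': array([-0.0004,  0.0002,  0.0005, -0.0009,  0.    , -0.0003]), 'joint_torque': array([ -0.0002, -44.6455, -40.6441,   0.0697,   0.0295,  -0.0002]), 'position': array([ 0.1459, -0.5817,  0.2215]), 'ee_rot': array([[-0.97  , -0.0004,  0.2433],
       [-0.2433,  0.0019, -0.97  ],
       [-0.0001, -1.    , -0.0019]]), 'force': array([ 0.4141,  0.2731, -0.3119]), 'ft_torque': array([-0.0343, -0.0501,  0.0456]), 'opening': 1.0003774997553774}
{'fx': 454.1451420432584, 'fy': 454.1451420432584, 'cx': 316.89323970272767, 'cy': 198.86324640617164, 'position': array([0.101 , 0.5037, 0.7012]), 'attitude': array([[-0.669 , -0.5379,  0.5129],
       [-0.7431,  0.4961, -0.4491],
       [-0.0128, -0.6816, -0.7316]])}
scene jig [(array([0.4449, 0.3139, 0.0027]), 0.97)]
scene stop_face [(array([0.496 , 0.3183, 0.0224]), 0.88), (array([0.6489, 0.2882, 0.002 ]), 0.63)]
scene lever_pivot [(array([0.5317, 0.3217, 0.0503]), 0.78)]
scene lever_knob [(array([0.4584, 0.3193, 0.06  ]), 0.97), (array
[... 836 characters left out ...]
]])}
top jig [(array([ 0.4353,  0.3125, -0.0033]), 0.83)]
top stop_face [(array([0.501 , 0.3183, 0.0245]), 0.51)]
top lever_pivot [(array([0.5327, 0.319 , 0.0486]), 0.58)]
top lever_knob [(array([0.4571, 0.3195, 0.0588]), 0.86)]
top foot_part [(array([ 0.4393, -0.0671,  0.0027]), 0.71)]
top post [(array([ 0.3968, -0.0497,  0.0355]), 0.8)]
top front_edge [(array([ 0.5045, -0.0884,  0.0038]), 0.79)]
top vial [(array([0.4594, 0.3181, 0.0601]), 0.59), (array([ 0.6083, -0.1161, -0.0013]), 0.48)]
top bottle [(array([ 0.6439, -0.0302,  0.0001]), 0.78)]
top dish [(array([0.6822, 0.0708, 0.0008]), 0.8), (array([ 0.3912, -0.0514,  0.034 ]), 0.59)]
top amber [(array([ 0.5038, -0.0879,  0.0052]), 0.71)]
```

View pics/scene0.png

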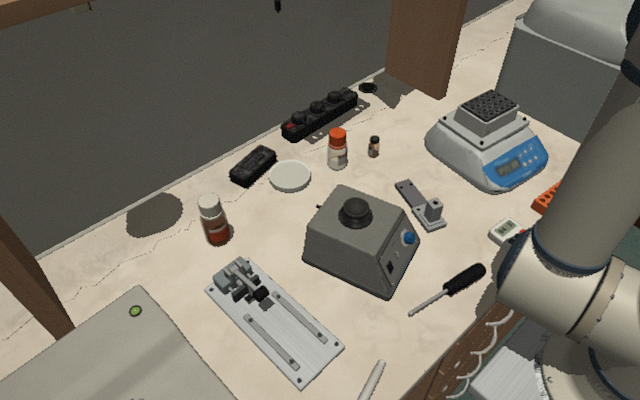

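View pics/top0.png

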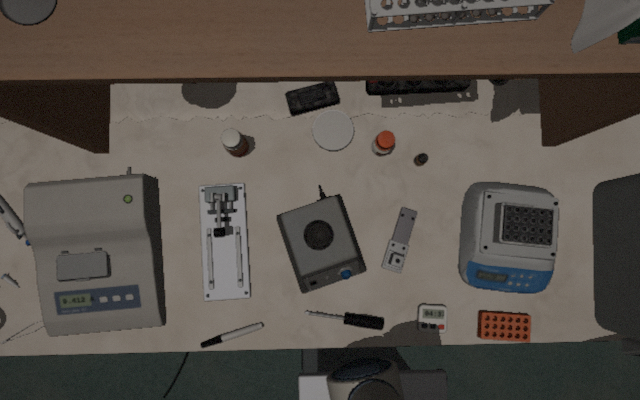

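```bash
cat >> h.py <<'E'
def cloud(c,d):
    k=cams.get_calibration(c); v,u=np.mgrid[0:400,0:640]
    P=np.stack([(u-k['cx'])/k['fx']*d,(v-k['cy'])/k['fy']*d,d],-1)
    return P@np.array(k['attitude']).T+np.array(k['position'])
E
python3 - <<'E'
from h import *
np.set_printoptions(precision=4,suppress=True)
for c in('scene','top'):
    p,d=cams.get_image(c); P=cloud(c,d); ok=d>0
    ms={}
    for n in('jig','foot_part'):
        r=models.outline_of(n,c)
        if not r: print(c,n,'none');continue
        m=r[0]['pixels']&ok; ms[n]=m
        m=cv2.erode(m.astype(np.uint8),np.ones((2,2)))>0
        Q=P[m]
        print(c,n,r[0]['p'],m.sum(),'z pct',np.percentile(Q[:,2],[1,25,50,75,99]))
        lo=Q[Q[:,2]<0.02]
        print(' rect',cv2.minAreaRect((lo[:,:2]*1000).astype(np.float32)))
        hi=Q[Q[:,2]>0.045]
        print(' hi',len(hi),hi.mean(0),hi.min(0),hi.max(0), cv2.minAreaRect((hi[:,:2]*1000).astype(np.float32)))
    r=models.outline_of('lever_knob',c)
    if r: 
        Q=P[r[0]['pixels']&ok]; print('knob',r[0]['p'],len(Q),np.percentile(Q,[2,50,98],axis=0))
    # height map
    print(c,'table z',np.median(P[ok&(abs(P[...,2])<.02)][:,2]))
    if c=='top':
        for x0 in np.arange(.25,.95,.05):
            print('%.2f'%x0,' '.join('%4d'%(1000*np.percentile(q,97)) if len(q:=P[ok&(abs(P[...,0]-x0-.025)<.025)&(abs(P[...,1]-y0-.025)<.025)][:,2])>5 else '  --' for y0 in np.arange(.55,-.4,-.05)))
        print(np.arange(.55,-.4,-.05))
E
```

```text
scene jig 0.83 7877 z pct [0.0072 0.0097 0.0108 0.0155 0.0666]
 rect ((437.6714782714844, 316.965576171875), (246.37652587890625, 98.01532745361328), 2.7654659748077393)
 hi 537 [0.4937 0.3202 0.0593] [0.448  0.3043 0.0451] [0.5405 0.3374 0.07  ] ((494.2498779296875, 320.7392578125), (92.50199890136719, 33.15827178955078), 0.1561194807291031)
scene foot_part 0.63 1160 z pct [0.0038 0.0117 0.0131 0.0219 0.0587]
 rect ((433.02947998046875, -67.52190399169922), (48.39632797241211, 138.4510955810547), 67.49470520019531)
 hi 154 [ 0.3915 -0.0468  0.0548] [ 0.379  -0.0603  0.0453] [ 0.407  -0.0368  0.0605] ((393.202392578125, -48.918663024902344), (21.49058723449707, 24.702970504760742), 77.36502075195312)
knob 0.89 435 [[0.4492 0.3079 0.0235]
 [0.4823 0.3204 0.0588]
 [0.5331 0.3283 0.0693]]
scene table z 0.0006760586775304
top jig 0.82 5174 z pct [0.0049 0.009  0.011  0.0153 0.0664]
 rect ((436.64801025390625, 316.2388916015625), (248.4761505126953, 99.10646057128906), 3.061028480529785)
 hi 362 [0.4957 0.3199 0.0596] [0.447  0.3055 0.0453] [0.5391 0.3394 0.0706] ((492.9236145019531, 323.
[... 1384 characters left out ...]
  511  511  511  511  511  511  511  511  511  557  556  540  511  559  595  548    3
0.70  256    4  552  541  511  511  511  511  511  511  512  558  566  559  557  558  511    3    3
0.75  108    4    3    5    4    3    4    3   33   33   33   15   54   51   51   52   36    4    4
0.80   --   --   --   --   --   --   --   --   --   --   --   --   --   --   --   --   --   --   --
0.85   --   --   --   --   --   --   --   --   --   --   --   --   --   --   --   --   --   --   --
0.90   --   --   --   --   --   --   --   --   --   --   --   --   --   --   --   --   --   --   --
[ 0.55  0.5   0.45  0.4   0.35  0.3   0.25  0.2   0.15  0.1   0.05 -0.
 -0.05 -0.1  -0.15 -0.2  -0.25 -0.3  -0.35]
```

```bash
cat >> h.py <<'E'
from scipy.spatial.transform import Rotation as Ro
def goal(pos,yawdeg):
    "tool-frame row for tool down, tool x at world yaw"
    s=readout.observe(); R=np.array(s['ee_rot']); a=np.radians(yawdeg)
    x=np.array([np.cos(a),np.sin(a),0]); y=np.array([0,0,-1.]); G=np.stack([x,y,np.cross(x,y)],1)
    print('t',round(s['clock'],2),'pos',np.round(s['position'],4),'F',np.round(s['force'],1),'open',round(s['opening'],3))
    print(' shift',np.round(R.T@(np.array(pos)-s['position']),4),'turn',np.round(Ro.from_matrix(R.T@G).as_rotvec(degrees=True),2))
E
python3 - <<'E'
from h import *
goal((.42,-.08,.25),182.9)
E
```

```text
t 1.6 pos [ 0.146  -0.582   0.2227] F [ 0.6 -0.6 -0.3] open 0.995
 shift [-0.3879 -0.0273 -0.4202] turn [ 0.   11.18 -0.  ]
```

>>> {"fn": "carry_out", "kwargs": {"targets": [[-0.388,-0.027,-0.42,0,11.2,0,1],[-0.388,-0.027,-0.42,0,11.2,0,1],[-0.388,-0.027,-0.42,0,11.2,0,1],[-0.388,-0.027,-0.42,0,11.2,0,1],[-0.388,-0.027,-0.42,0,11.2,0,1],[-0.388,-0.027,-0.42,0,11.2,0,1],[-0.388,-0.027,-0.42,0,11.2,0,1],[-0.388,-0.027,-0.42,0,11.2,0,1],[-0.388,-0.027,-0.42,0,11.2,0,1],[-0.388,-0.027,-0.42,0,11.2,0,1],[-0.388,-0.027,-0.42,0,11.2,0,1],[-0.388,-0.027,-0.42,0,11.2,0,1]]}}

```text
clock: 2.6
position: [0.3859, -0.1417, 0.2467]
ee_rot: [[-0.999, 0.001, 0.05], [-0.05, -0.001, -0.999], [-0.001, -1.0, 0.001]]
force: [1.9, 0.4, -0.2]
opening: 0.999
```

```bash
python3 - <<'E'
from h import *
print(readout.observe()['joints'])
goal((.4575,.3185,.16),182.9)
E
```

```text
[-4.34765520e-01 -4.11997653e-01  1.63824369e+00 -2.21912001e-05
  1.91400318e+00  1.08596495e+00]
t 2.6 pos [ 0.3859 -0.1417  0.2467] F [ 1.9  0.4 -0.2] open 0.999
 shift [-0.0945  0.0865 -0.4561] turn [-0.04 -0.03 -0.07]
```

>>> {"fn": "carry_out", "kwargs": {"targets": [[-0.094,0.02,-0.456,0,0,0,0.6],[-0.094,0.02,-0.456,0,0,0,0.6],[-0.094,0.02,-0.456,0,0,0,0.6],[-0.094,0.02,-0.456,0,0,0,0.6],[-0.094,0.02,-0.456,0,0,0,0.6],[-0.094,0.02,-0.456,0,0,0,0.6],[-0.094,0.02,-0.456,0,0,0,0.6],[-0.094,0.02,-0.456,0,0,0,0.6],[-0.094,0.02,-0.456,0,0,0,0.6],[-0.094,0.02,-0.456,0,0,0,0.6],[-0.094,0.06,-0.456,0,0,0,0.6],[-0.094,0.0865,-0.456,0,0,0,0.6]]}}

```text
clock: 3.6
position: [0.458, 0.3212, 0.1673]
ee_rot: [[-0.999, 0.008, 0.053], [-0.053, 0.005, -0.999], [-0.008, -1.0, -0.004]]
force: [1.1, -0.1, 0.4]
opening: 0.599
```

```bash
python3 - <<'E'
from h import *
s=readout.observe()
print(s['joints'])
shot('wrist','w1.png')
T=cams.get_calibration('wrist')['T_tool_cam'];print(T)
for n in('lever_knob','stop_face','lever_pivot'):
  for r in models.tip_of(n,'wrist')[:2]:print(n,r['centre'],r['p'])
goal((.4575,.3185,.16),182.9)
E
```

```text
[ 5.50804125e-01 -3.08720310e-02  1.45275681e+00 -1.86582001e-04
  1.71060044e+00  2.06856481e+00]
[[ 1.59916191e-04  9.70632305e-01  2.40567877e-01 -6.57759429e-02]
 [-9.53355693e-06 -2.40567878e-01  9.70632317e-01 -1.62263741e-01]
 [ 9.99999987e-01 -1.57513291e-04 -2.92171205e-05 -3.72974287e-04]
 [ 0.00000000e+00  0.00000000e+00  0.00000000e+00  1.00000000e+00]]
lever_knob [0.4579, 0.3155, 0.0621] 0.58
stop_face [0.5046, 0.3224, 0.0253] 0.84
lever_pivot [0.5352, 0.3191, 0.0501] 0.83
t 3.8 pos [0.4561 0.3162 0.1634] F [0.3 0.2 0.5] open 0.596
 shift [-0.0015  0.0034 -0.0022] turn [-0.14  0.02  0.07]
```

View pics/w1.png

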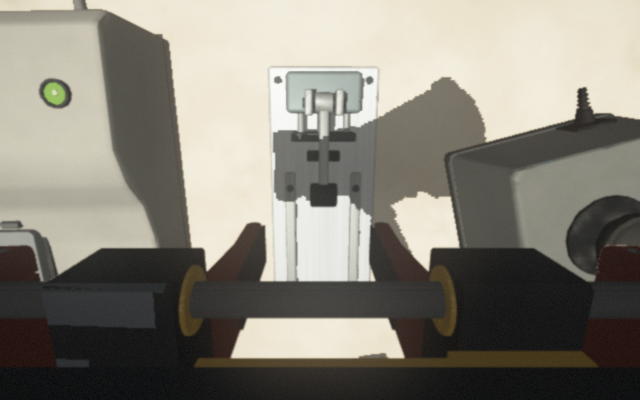

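>>> {"fn": "carry_out", "kwargs": {"targets": [[-0.002,0.04,-0.002,0,0,0,0.6],[-0.002,0.08,-0.002,0,0,0,0.6],[-0.002,0.11,-0.002,0,0,0,0.6],[-0.002,0.122,-0.002,0,0,0,0.6],[-0.002,0.122,-0.002,0,0,0,0.2],[-0.002,0.122,-0.002,0,0,0,0],[-0.002,0.122,-0.002,0,0,0,0],[-0.002,0.122,-0.002,0,0,0,0],[-0.002,0.122,-0.002,0,0,0,0],[-0.002,0.122,-0.002,0,0,0,0]]}}

```text
clock: 4.63
position: [0.4593, 0.317, 0.0435]
ee_rot: [[-0.999, 0.002, 0.05], [-0.05, -0.004, -0.999], [-0.002, -1.0, 0.004]]
force: [0.2, -5.9, 4.8]
opening: 0.25
```

```bash
python3 - <<'E'
from h import *
s=readout.observe()
shot('scene','s1.png')
goal((.458,.3185,.041),182.9)
# arc: grasp radius
p=np.array([.4370,.3165]);a=np.radians(2.9);ux=np.array([np.cos(a),np.sin(a)])
g=(np.array(s['position'])[:2]-p)@ux; z=s['position'][2]+.019
dx,dz=g-.092,z-.05;r=np.hypot(dx,dz);t0=np.arctan2(dz,-dx);print(g,z,r,t0)
for t in np.linspace(t0,1.36,12)[1:]: print(round(t,2),np.round([-(-.074*np.cos(t)+.074*np.cos(t0)), -(.074*np.sin(t)-.074*np.sin(t0))],3))
E
```

```text
t 4.68 pos [0.4593 0.317  0.0435] F [ 0.1 -6.2  3.4] open 0.246
 shift [ 0.0012  0.0025 -0.0016] turn [-0.23 -0.02 -0.12]
0.022255408134729236 0.06250732391530957 0.0708571890916911 0.1774442539687416
0.28 [-0.002 -0.008]
0.39 [-0.004 -0.015]
0.5 [-0.008 -0.022]
0.61 [-0.012 -0.029]
0.71 [-0.017 -0.035]
0.82 [-0.022 -0.041]
0.93 [-0.029 -0.046]
1.04 [-0.035 -0.051]
1.14 [-0.042 -0.054]
1.25 [-0.05  -0.057]
1.36 [-0.057 -0.059]
```

View pics/s1.png

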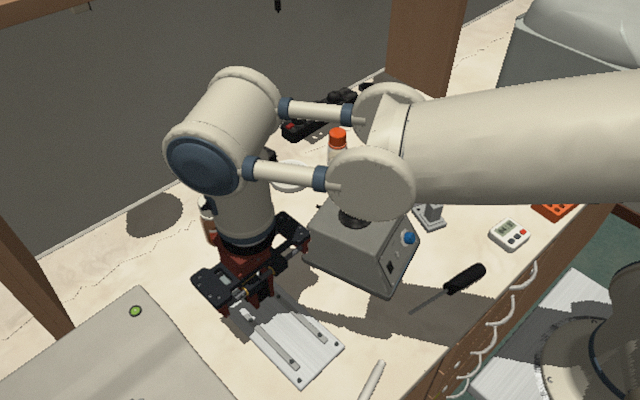

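>>> {"fn": "carry_out", "kwargs": {"targets": [[-0.002,-0.008,0.002,0,0,0,0],[-0.004,-0.015,0.002,0,0,0,0],[-0.008,-0.022,0.002,0,0,0,0],[-0.012,-0.029,0.002,0,0,0,0],[-0.017,-0.035,0.002,0,0,0,0],[-0.022,-0.041,0.002,0,0,0,0],[-0.029,-0.046,0.002,0,0,0,0],[-0.035,-0.051,0.002,0,0,0,0],[-0.042,-0.054,0.002,0,0,0,0],[-0.05,-0.057,0.002,0,0,0,0],[-0.057,-0.059,0.002,0,0,0,0],[-0.058,-0.059,0.002,0,0,0,0]]}}

```text
clock: 5.68
position: [0.5168, 0.3196, 0.1046]
ee_rot: [[-0.999, 0.001, 0.051], [-0.051, -0.001, -0.999], [-0.001, -1.0, 0.001]]
force: [-5.6, 2.7, 4.5]
opening: 0.247
```

```bash
python3 - <<'E'
from h import *
s=readout.observe()
shot('top','t1.png');shot('wrist','w2.png')
goal((.458,.3185,.041),182.9)
for r in models.tip_of('lever_knob','wrist')[:2]:print(r['centre'],r['p'])
E
```

```text
t 5.78 pos [0.5168 0.3196 0.1046] F [-4.2  2.9  3.2] open 0.245
 shift [ 0.0589  0.0635 -0.002 ] turn [-0.06  0.05 -0.11]
[0.5051, 0.3182, 0.1225] 0.58
```

View pics/w2.png

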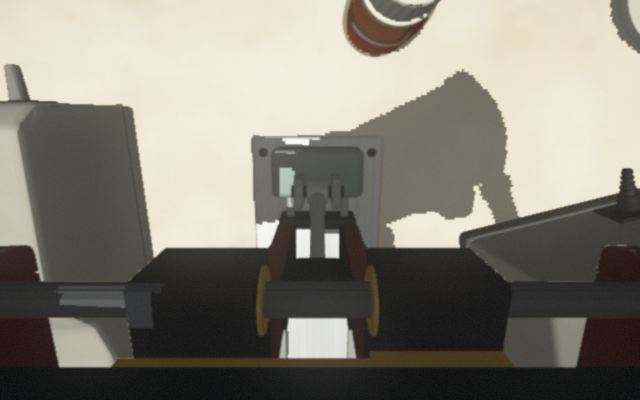

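>>> {"fn": "carry_out", "kwargs": {"targets": [[0,0,0,0,0,0,0.5],[0,0,0,0,0,0,0.5],[0,0,0,0,0,0,0.5],[0,-0.04,0,0,0,0,0.6],[0,-0.08,0,0,0,0,0.6],[0,-0.12,0,0,0,0,0.6],[0,-0.15,0,0,0,0,0.6],[0.03,-0.15,0.03,0,0,0,0.6],[0.06,-0.15,0.06,0,0,0,0.6]]}}

```text
clock: 6.58
position: [0.4623, 0.2583, 0.2558]
ee_rot: [[-0.999, 0.005, 0.052], [-0.052, -0.001, -0.999], [-0.005, -1.0, 0.001]]
force: [0.3, -0.5, 0.4]
opening: 0.6
```

```bash
python3 - <<'E'
from h import *
shot('wrist','w3.png')
s=readout.observe();print(s['joints'])
for r in models.tip_of('lever_knob','wrist')[:2]:print(r['centre'],r['p'])
goal((.40,-.047,.20),180-20.5)
E
```

```text
[ 0.44361682 -0.10878947  1.37309002 -0.00456518  1.88019015  1.96286089]
[0.5047, 0.3198, 0.1191] 0.63
t 6.68 pos [0.458  0.2546 0.2546] F [ 0.5 -0.4 -0.4] open 0.605
 shift [0.0729 0.0554 0.2982] turn [-0.15 23.33 -0.11]
```

View pics/w3.png

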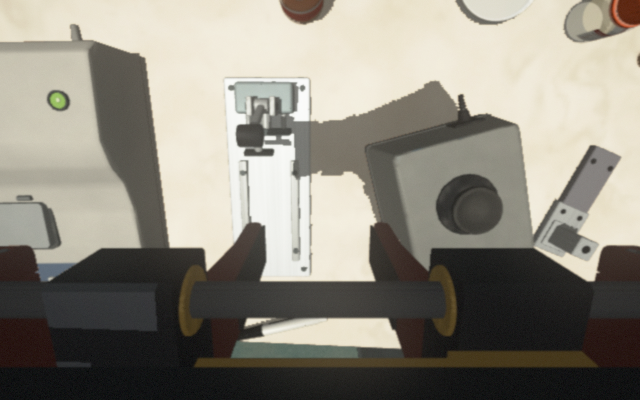

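```bash
python3 - <<'E'
from h import *
p,d=cams.get_image('top');P=cloud('top',d)[d>0]
c=np.array([.391,-.0495])
for nm,yaw in(('jaw y',-20.5),('jaw x',-20.5)):
    a=np.radians(yaw);fx=np.array([np.cos(a),np.sin(a)]);fy=np.array([-fx[1],fx[0]])
    u=(P[:,:2]-c)@fx;v=(P[:,:2]-c)@fy
    if nm=='jaw y':u,v=v,u
    for hu,hv in((.089,.0375),(.1,.05),(.0575,.012)):
        m=(abs(u)<hu)&(abs(v)<hv)&(P[:,2]<.3)&~((abs((P[:,:2]-c)@fx)<.02)&(abs((P[:,:2]-c)@fy)<.02))
        q=P[m];i=q[:,2].argmax();print(nm,hu,hv,q[i],np.percentile(q[:,2],99), (q[:,2]>.08).sum())
m=(P[:,2]>.05)&(P[:,2]<.2)&(P[:,0]>.3)&(P[:,0]<.55)&(P[:,1]>-.02)&(P[:,1]<.17)
q=P[m]
for x in np.arange(.33,.54,.02):
    k=q[abs(q[:,0]-x)<.01]; print(round(x,2), k[:,1].min() if len(k) else None, k[k[:,1].argmin(),2] if len(k) else '')
E
```

```text
jaw y 0.089 0.0375 [0.40370701 0.03796803 0.09971991] 0.08772847021518339 38
jaw y 0.1 0.05 [0.40599238 0.05001673 0.10172982] 0.09746106365562729 140
jaw y 0.0575 0.012 [ 0.37935542 -0.06764016  0.01399431] 0.013022636651670897 0
jaw x 0.089 0.0375 [ 0.4373487  -0.07332295  0.01761293] 0.015053587080506386 0
jaw x 0.1 0.05 [ 0.4373487  -0.07332295  0.01761293] 0.01454303724459459 0
jaw x 0.0575 0.012 [ 0.4373487  -0.07332295  0.01761293] 0.016138151589014382 0
0.33 None 
0.35 0.05288654055249987 0.06544076216008632
0.37 0.030832556256821103 0.05275045069149753
0.39 0.022057294983063955 0.05014254950921804
0.41 0.028415204037796016 0.05695966707390143
0.43 0.03394602705484667 0.053741854938568645
0.45 0.0414901820611558 0.05069975065426591
0.47 0.047763137845354645 0.05647402557354697
0.49 0.053340025744820795 0.05196836336429622
0.51 0.059639447754310536 0.058954705651847794
0.53 0.06733953812554111 0.05531117989800882
```

>>> {"fn": "carry_out", "kwargs": {"targets": [[0.067,0.03,0.304,0,-7,0,0.8],[0.067,0.03,0.304,0,-14,0,0.8],[0.067,0.03,0.304,0,-21,0,0.8],[0.067,0.03,0.304,0,-28,0,0.8],[0.067,0.03,0.304,0,-35,0,0.8],[0.067,0.03,0.304,0,-42,0,0.8],[0.067,0.03,0.304,0,-49,0,0.8],[0.067,0.03,0.304,0,-56,0,0.8],[0.067,0.03,0.304,0,-63,0,0.8],[0.067,0.05,0.304,0,-66.7,0,0.8],[0.067,0.075,0.304,0,-66.7,0,0.8],[0.067,0.075,0.304,0,-66.7,0,0.8]]}}

```text
clock: 7.73
position: [0.407, -0.0512, 0.1757]
ee_rot: [[-0.349, -0.003, 0.937], [-0.937, -0.0, -0.349], [0.001, -1.0, -0.003]]
force: [-0.8, -0.1, -0.8]
opening: 0.802
```

```bash
python3 - <<'E'
from h import *
s=readout.observe()
p,d=shot('wrist','w4.png')
for n in('post','front_edge','foot_part'):
  for r in models.tip_of(n,'wrist')[:2]:print(n,r['centre'],r['p'])
k=cams.get_calibration('wrist');v,u=np.mgrid[0:400,0:640]
C=np.stack([(u-k['cx'])/k['fx']*d,(v-k['cy'])/k['fy']*d,d],-1)
T=np.array(k['T_tool_cam']);Q=(C@T[:3,:3].T+T[:3,3])@np.array(s['ee_rot']).T+np.array(s['position'])
r=models.outline_of('foot_part','wrist');print(r[0]['p'])
Q=Q[r[0]['pixels']&(d>0)]
lo=Q[(Q[:,2]<.025)&(Q[:,2]>.008)];hi=Q[(Q[:,2]>.052)&(Q[:,2]<.065)]
print(len(lo),cv2.minAreaRect((lo[:,:2]*1000).astype(np.float32)),len(hi),hi.mean(0),cv2.minAreaRect((hi[:,:2]*1000).astype(np.float32)))
goal((.391,-.0495,.10),249.5)
E
```

```text
post [0.3922, -0.0559, 0.0365] 0.62
front_edge [0.503, -0.0908, 0.0101] 0.61
foot_part [0.4342, -0.0664, 0.0002] 0.79
0.87
4745 ((436.0631408691406, -66.59242248535156), (43.89655685424805, 139.82797241210938), 70.77796173095703) 767 [ 0.39296247 -0.0509298   0.05704639] ((392.6651611328125, -51.59428405761719), (24.145906448364258, 23.967639923095703), 71.3084487915039)
t 7.98 pos [ 0.4089 -0.0507  0.1819] F [ 0.6 -0.5  0.6] open 0.8
 shift [ 0.0052  0.0818 -0.0177] turn [-0.34  0.03 -0.02]
```

View pics/w4.png

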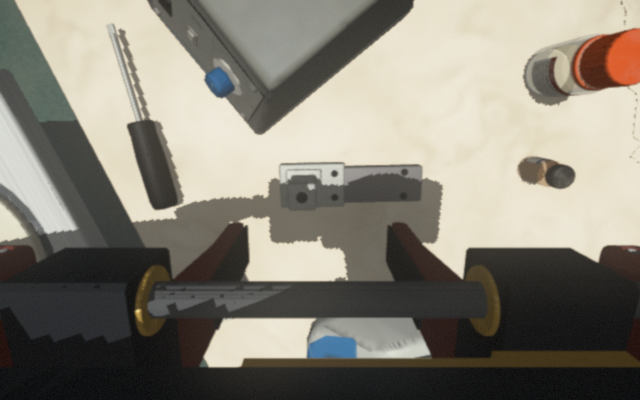

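```bash
python3 - <<'E'
from h import *
goal((.3925,-.0510,.021),250.7)
E
```

```text
t 7.98 pos [ 0.4089 -0.0507  0.1819] F [ 0.6 -0.5  0.6] open 0.8
 shift [ 0.0061  0.1608 -0.0162] turn [-0.34 -1.17 -0.02]
```

>>> {"fn": "carry_out", "kwargs": {"targets": [[0.006,0.04,-0.016,0,-1.2,0,0.8],[0.006,0.07,-0.016,0,-1.2,0,0.8],[0.006,0.1,-0.016,-0.3,-1.2,0,0.8],[0.006,0.13,-0.016,-0.3,-1.2,0,0.8],[0.006,0.15,-0.016,-0.3,-1.2,0,0.8],[0.006,0.161,-0.016,-0.3,-1.2,0,0.8],[0.006,0.161,-0.016,-0.3,-1.2,0,0.8],[0.006,0.161,-0.016,-0.3,-1.2,0,0.4],[0.006,0.161,-0.016,-0.3,-1.2,0,0],[0.006,0.161,-0.016,-0.3,-1.2,0,0],[0.006,0.161,-0.016,-0.3,-1.2,0,0],[0.006,0.161,-0.016,-0.3,-1.2,0,0]]}}

```text
clock: 8.98
position: [0.3934, -0.0512, 0.0219]
ee_rot: [[-0.33, 0.003, 0.944], [-0.944, -0.0, -0.33], [-0.001, -1.0, 0.003]]
force: [0.1, 0.7, 0.4]
opening: 0.461
```

```bash
python3 - <<'E'
from h import *
shot('scene','s2.png')
goal((.3925,-.0510,.021),250.7)
E
```

```text
t 9.03 pos [ 0.3932 -0.0511  0.0216] F [-0.   0.3  0.2] open 0.415
 shift [ 0.0001  0.0006 -0.0007] turn [-0.12  0.02 -0.03]
```

View pics/s2.png

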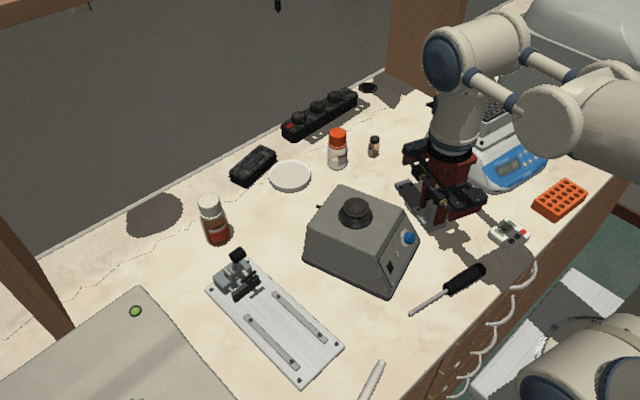

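>>> {"fn": "carry_out", "kwargs": {"targets": [[0,0,0,0,0,0,0],[0,0,0,0,0,0,0],[0,0,0,0,0,0,0],[0,0,0,0,0,0,0],[0,0,0,0,0,0,0],[0,0,0,0,0,0,0]]}}

```text
clock: 9.53
position: [0.3932, -0.0511, 0.022]
ee_rot: [[-0.33, 0.002, 0.944], [-0.944, -0.0, -0.33], [-0.0, -1.0, 0.002]]
force: [-1.3, 0.4, 5.0]
opening: 0.272
```

```bash
python3 - <<'E'
from h import *
goal((.3925,-.0510,.235),250.7)
E
```

```text
t 9.53 pos [ 0.3932 -0.0511  0.022 ] F [-1.3  0.4  5. ] open 0.272
 shift [ 0.00e+00 -2.13e-01 -2.00e-04] turn [-0.13  0.03 -0.03]
```

>>> {"fn": "carry_out", "kwargs": {"targets": [[0,-0.04,0,0,0,0,0],[0,-0.08,0,0,0,0,0],[0,-0.12,0,0,0,0,0],[0,-0.16,0,0,0,0,0],[0,-0.19,0,0,0,0,0]]}}

```text
clock: 9.95
position: [0.393, -0.0511, 0.2147]
ee_rot: [[-0.33, 0.005, 0.944], [-0.944, -0.001, -0.33], [-0.001, -1.0, 0.005]]
force: [0.2, -1.2, -1.0]
opening: 0.27
```

```bash
python3 - <<'E'
from h import *
goal((.346,.312,.19),272.9)
E
```

```text
t 9.95 pos [ 0.393  -0.0511  0.2147] F [ 0.2 -1.2 -1. ] open 0.27
 shift [-0.3272  0.0242 -0.1644] turn [-2.600e-01 -2.218e+01  1.000e-02]
```

>>> {"fn": "carry_out", "kwargs": {"targets": [[-0.03,0,-0.015,0,-2,0,0],[-0.06,0,-0.03,0,-5,0,0],[-0.09,0,-0.045,0,-8,0,0],[-0.12,0,-0.06,0,-10,0,0],[-0.15,0,-0.075,0,-13,0,0],[-0.18,0,-0.09,0,-15,0,0],[-0.21,0,-0.106,0,-17,0,0],[-0.24,0,-0.121,0,-19,0,0],[-0.27,0,-0.136,0,-21,0,0],[-0.3,0,-0.151,0,-22.2,0,0],[-0.327,0,-0.164,0,-22.2,0,0],[-0.327,0.01,-0.164,0,-22.2,0,0]]}}

```text
clock: 10.95
position: [0.3453, 0.3161, 0.2042]
ee_rot: [[0.056, 0.005, 0.998], [-0.998, 0.002, 0.056], [-0.002, -1.0, 0.005]]
force: [0.3, 0.4, -1.3]
opening: 0.271
```

```bash
python3 - <<'E'
from h import *
shot('top','t2.png')
shot('wrist','w5.png')
for n in('front_edge','stop_face','jig'):
  for r in models.tip_of(n,'wrist')[:2]:print(n,r['centre'],r['p'])
goal((.346,.312,.07),272.9)
E
```

```text
front_edge [0.4673, 0.3204, 0.1827] 0.72
front_edge [0.5333, 0.3213, 0.0498] 0.32
stop_face [0.5005, 0.3199, 0.0268] 0.82
jig [0.4435, 0.315, 0.0041] 0.81
t 11.2 pos [0.3464 0.3107 0.2039] F [-0.2 -0.  -2.4] open 0.272
 shift [-0.0016  0.1339 -0.0009] turn [-0.24 -0.05  0.1 ]
```

View pics/w5.png

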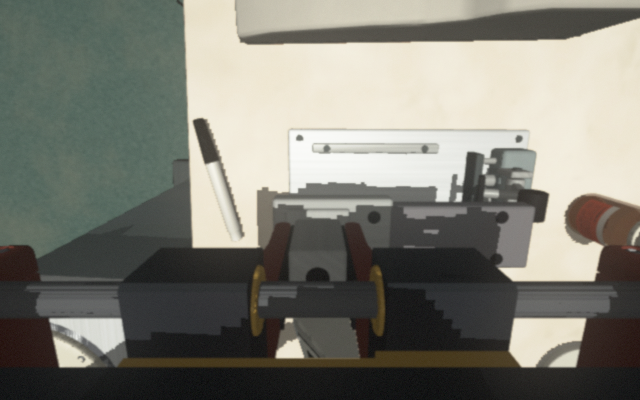

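View pics/t2.png

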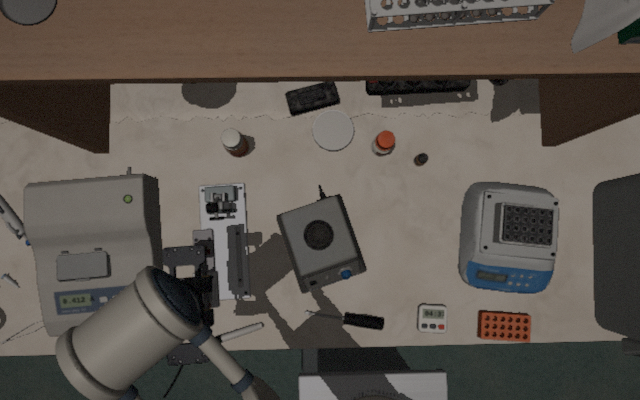

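```bash
cat >> h.py <<'E'
def wcloud():
    s=readout.observe();p,d=cams.get_image('wrist')
    k=cams.get_calibration('wrist');v,u=np.mgrid[0:400,0:640]
    C=np.stack([(u-k['cx'])/k['fx']*d,(v-k['cy'])/k['fy']*d,d],-1)
    T=np.array(k['T_tool_cam']);Q=(C@T[:3,:3].T+T[:3,3])@np.array(s['ee_rot']).T+np.array(s['position'])
    return p,d,Q
E
python3 - <<'E'
from h import *
np.set_printoptions(precision=4,suppress=True)
p,d,Q=wcloud();m=d>0
u,v=np.meshgrid(np.arange(640),np.arange(400))
# rail top: region cols 312-438 rows 135-160
r=Q[140:158,312:440].reshape(-1,3);print('z hist',np.percentile(r[:,2],[5,25,50,75,95]))
h=r[(r[:,2]>.0135)&(r[:,2]<.02)];print(len(h),cv2.minAreaRect((h[:,:2]*1000).astype(np.float32)),h.mean(0),np.percentile(h[:,1],[2,98]))
e=Q[126:140,300:520].reshape(-1,3);e=e[(e[:,2]>.006)&(e[:,2]<.014)];
for x in(.36,.40,.44,.48):
    k=e[abs(e[:,0]-x)<.006];print(x,k[:,1].max() if len(k) else None)
# foot in hand top of block/tongue
f=Q[200:266,275:535].reshape(-1,3);f=f[(f[:,2]>.17)];f=f[f[:,2]<.215]
print('foot',len(f),cv2.minAreaRect((f[:,:2]*1000).astype(np.float32)))
A=np.c_[f[:,:2],np.ones(len(f))];print('plane',np.linalg.lstsq(A,f[:,2],rcond=None)[0])
print(f[:,0].max(),f[f[:,0]>f[:,0].max()-.03][:,2].mean(),f[(f[:,0]<.40)][:,2].mean())
# jig yaw from top
p,d=cams.get_image('top');P=cloud('top',d)
for (a,b) in ((.012,.02),):
    g=P[(d>0)&(P[...,2]>a+.001)&(P[...,2]<b)&(abs(P[...,1]-.3165)<.055)&(P[...,0]>.3)&(P[...,0]<.48)]
    for sgn in(1,-1):
        q=g[np.sign(g[:,1]-.3165)==sgn]
        if len(q)>20: print('rail',sgn,len(q),cv2.fitLine((q[:,:2]*1000).astype(np.float32),cv2.DIST_HUBER,0,.01,.01).ravel())
E
```

```text
z hist [0.0093 0.0103 0.0144 0.0161 0.0171]
1216 ((404.6936340332031, 345.7929992675781), (128.15304565429688, 9.397451400756836), 2.845714569091797) [0.4043 0.3458 0.016 ] [0.3393 0.3523]
0.36 0.3622612435056375
0.4 0.3642806430045263
0.44 0.3662015810847747
0.48 0.3681857192443141
foot 11243 ((393.6060485839844, 315.75341796875), (139.6960906982422, 34.9794921875), 0.3417312204837799)
plane [-0.0471 -0.0953  0.2447]
0.46355327640564953 0.19409207789578814 0.1965646598879495
rail 1 32 [  0.9949   0.1013 401.1122 324.6924]
rail -1 357 [  0.9988   0.0494 404.9929 285.332 ]
```

```bash
python3 - <<'E'
from h import *
goal((.347,.3125,.036),272.9)
E
```

```text
t 11.3 pos [0.3467 0.3108 0.2047] F [ 0.2  0.1 -2.4] open 0.271
 shift [-0.0018  0.1687 -0.0005] turn [-0.3  -0.08  0.04]
```

>>> {"fn": "carry_out", "kwargs": {"targets": [[-0.002,0.03,0,0,0,0,0],[-0.002,0.06,0,0,0,0,0],[-0.002,0.09,0,0,0,0,0],[-0.002,0.115,0,-0.3,0,0,0],[-0.002,0.135,0,-0.3,0,0,0],[-0.002,0.15,0,-0.3,0,0,0],[-0.002,0.16,0,-0.3,0,0,0],[-0.002,0.166,0,-0.3,0,0,0],[-0.002,0.168,0,-0.3,0,0,0],[-0.002,0.168,0,-0.3,0,0,0]]}}

```text
clock: 12.13
position: [0.3478, 0.3126, 0.0372]
ee_rot: [[0.049, 0.001, 0.999], [-0.999, -0.0, 0.049], [0.0, -1.0, 0.001]]
force: [0.2, -0.4, -2.2]
opening: 0.275
```

```bash
python3 - <<'E'
from h import *
shot('wrist','w6.png');shot('scene','s3.png')
for n in('front_edge','stop_face','post'):
 for c in('scene','wrist'):
  for r in models.tip_of(n,c)[:1]:print(n,c,r['centre'],r['p'])
goal((.347,.3125,.033),272.9)
E
```

```text
front_edge scene [0.4649, 0.3204, 0.021] 0.79
front_edge wrist [0.466, 0.3184, 0.0229] 0.73
stop_face scene [0.5011, 0.3203, 0.0266] 0.49
stop_face wrist [0.502, 0.3218, 0.0252] 0.73
post scene [0.3464, 0.3182, 0.0464] 0.73
post wrist [0.3436, 0.308, 0.0522] 0.65
t 12.53 pos [0.3476 0.3129 0.0371] F [-0.5  0.5 -1.9] open 0.275
 shift [ 0.0003  0.0041 -0.0007] turn [-0.03 -0.07  0.02]
```

View pics/w6.png

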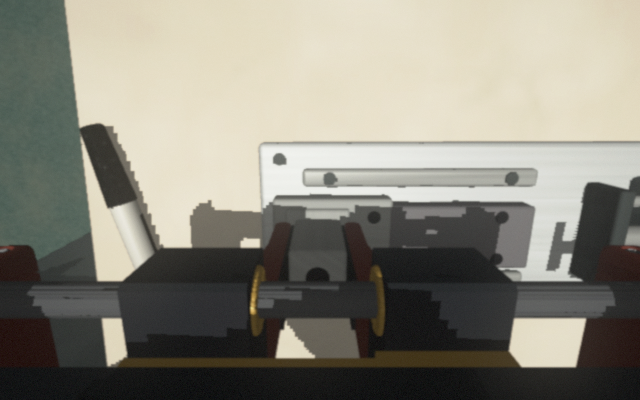

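View pics/s3.png

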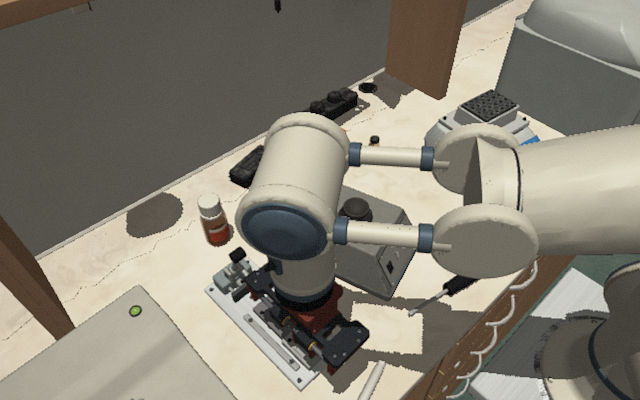

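>>> {"fn": "carry_out", "kwargs": {"targets": [[0,0.002,0,0,0,0,0],[0,0.004,0,0,0,0,0],[0,0.005,0,0,0,0,0],[0,0.0055,0,0,0,0,0],[0,0.0055,0,0,0,0,0]]}}

```text
clock: 12.95
position: [0.3476, 0.3129, 0.032]
ee_rot: [[0.049, 0.001, 0.999], [-0.999, -0.0, 0.049], [0.0, -1.0, 0.001]]
force: [-2.0, -1.9, 0.8]
opening: 0.274
```

```bash
python3 - <<'E'
from h import *
goal((.347,.3125,.033),272.9)
E
```

```text
t 12.95 pos [0.3476 0.3129 0.032 ] F [-2.  -1.9  0.8] open 0.274
 shift [ 0.0003 -0.001  -0.0007] turn [-0.04 -0.07  0.02]
```

>>> {"fn": "carry_out", "kwargs": {"targets": [[0,0,0.005,0,0,0,0],[0,0,0.01,0,0,0,0],[0,0,0.015,0,0,0,0],[0,0,0.02,0,0,0,0],[0,0,0.025,0,0,0,0],[0,0,0.028,0,0,0,0],[0,0,0.028,0,0,0,0]]}}

```text
clock: 13.53
position: [0.3766, 0.3143, 0.032]
ee_rot: [[0.049, 0.002, 0.999], [-0.999, -0.0, 0.049], [0.0, -1.0, 0.002]]
force: [0.9, -0.2, -0.8]
opening: 0.269
```

```bash
python3 - <<'E'
from h import *
np.set_printoptions(precision=4,suppress=True)
goal((.347,.3125,.033),272.9)
p,d,Q=wcloud(); cv2.imwrite('pics/w7.png',p[:,:,::-1])
f=Q[190:275,265:545].reshape(-1,3); f=f[(f[:,2]>.0185)&(f[:,2]<.026)]
A=np.c_[f[:,:2]-[.43,.317],np.ones(len(f))];c=np.linalg.lstsq(A,f[:,2],rcond=None)[0];print(len(f),'plane',c)
E
```

```text
t 13.53 pos [0.3766 0.3143 0.032 ] F [ 0.9 -0.2 -0.8] open 0.269
 shift [ 0.0003 -0.001  -0.0297] turn [-0.09 -0.11  0.02]
10712 plane [-0.0086 -0.0218  0.0225]
```

View pics/w7.png

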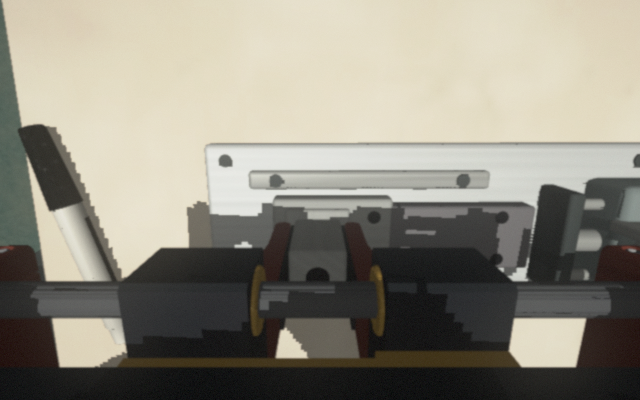

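>>> {"fn": "carry_out", "kwargs": {"targets": [[0,0.0005,0.001,0,0,0,0],[0,0.0005,0.002,0,0,0,0],[0,0.0005,0.003,0,0,0,0],[0,0.0005,0.004,0,0,0,0],[0,0.0005,0.005,0,0,0,0],[0,0.0005,0.005,0,0,0,0],[0,0.0005,0.005,0,0,0,0]]}}

```text
clock: 14.17
position: [0.3812, 0.3148, 0.032]
ee_rot: [[0.049, 0.001, 0.999], [-0.999, 0.0, 0.049], [-0.0, -1.0, 0.001]]
force: [-4.3, -0.7, 5.7]
opening: 0.271
```

>>> {"fn": "carry_out", "kwargs": {"targets": [[0,0,0.001,0,0,0,0],[0,0,0.002,0,0,0,0],[0,0,0.003,0,0,0,0],[0,0,0.003,0,0,0,0],[0,0,0.003,0,0,0,0]]}}

```text
clock: 14.58
position: [0.3842, 0.315, 0.032]
ee_rot: [[0.049, 0.001, 0.999], [-0.999, 0.0, 0.049], [-0.0, -1.0, 0.001]]
force: [-3.5, -0.2, 3.7]
opening: 0.274
```

```bash
cat >> h.py <<'E'
def chk(fn):
    F=[];X=[]
    for i in range(4):
        s=readout.observe();F.append(s['force']);X.append(s['position']);p,d,Q=wcloud()
    cv2.imwrite('pics/'+fn,p[:,:,::-1])
    print('t',s['clock'],'F',np.mean(F,0).round(2),np.std(F,0).round(2),'pos',np.mean(X,0).round(4))
    for n in('front_edge','stop_face'):
        for r in models.tip_of(n,'wrist')[:1]:print(n,np.round(r['centre'],4),round(r['p'],2))
    return p,d,Q
E
python3 - <<'E'
from h import *
chk('w8.png')
E
```

```text
t 14.7333 F [-3.48  0.41  3.22] [0.21 0.43 0.52] pos [0.3842 0.315  0.032 ]
front_edge [0.5046 0.3225 0.0165] 0.63
stop_face [0.5015 0.3214 0.0276] 0.93
```

View pics/w8.png

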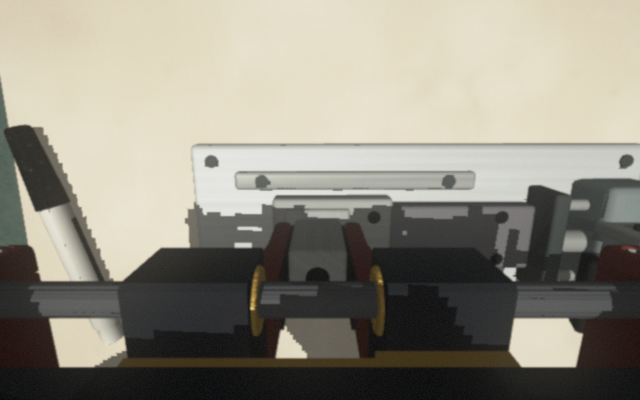

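>>> {"fn": "carry_out", "kwargs": {"targets": [[0,0,0.001,0,0,0,0],[0,0,0.002,0,0,0,0],[0,0,0.003,0,0,0,0],[0,0,0.003,0,0,0,0]]}}

```text
clock: 15.22
position: [0.3867, 0.3151, 0.032]
ee_rot: [[0.049, 0.0, 0.999], [-0.999, 0.0, 0.049], [-0.0, -1.0, 0.0]]
force: [-7.3, -0.5, 5.2]
opening: 0.27
```

```bash
python3 - <<'E'
from h import *
chk('w9.png')
E
```

```text
t 15.3667 F [-6.64 -0.26  4.39] [0.39 0.13 0.59] pos [0.3867 0.3151 0.032 ]
front_edge [0.506  0.3209 0.0184] 0.77
stop_face [0.506  0.3222 0.0234] 0.76
```

View pics/w9.png

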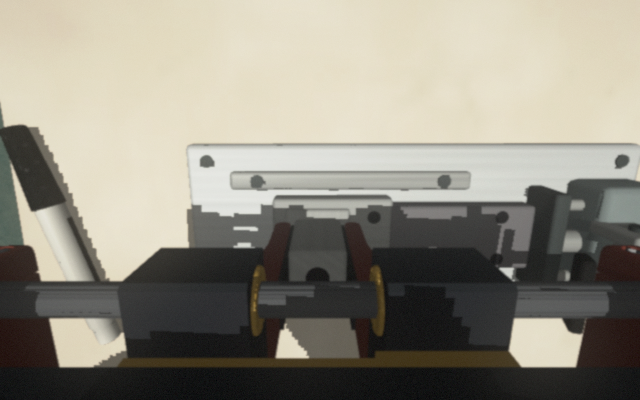

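```bash
python3 - <<'E'
from h import *
np.set_printoptions(precision=4,suppress=True)
p,d,Q=wcloud()
r=Q[165:195,215:490].reshape(-1,3);h=r[(r[:,2]>.0135)&(r[:,2]<.02)&(r[:,1]>.335)]
rc=cv2.minAreaRect((h[:,:2]*1000).astype(np.float32));print(rc)
a=np.radians(2.85);R=np.array([[np.cos(a),-np.sin(a)],[np.sin(a),np.cos(a)]])
o=np.array(rc[0])/1000-R@[-.035,.031];print('jig o',o)
J=np.c_[(Q.reshape(-1,3)[:,:2]-o)@R,Q.reshape(-1,3)[:,2]]
k=J[(J[:,2]>.032)&(J[:,2]<.039)&(abs(J[:,1])<.03)&(J[:,0]>.05)&(J[:,0]<.083)];print('padtop',len(k),np.percentile(k[:,0],[1,5,50,95,99])*1000,k[:,2].mean())
k=J[(J[:,2]>.024)&(J[:,2]<.034)&(abs(J[:,1])<.03)&(J[:,0]>.05)&(J[:,0]<.083)];print('padfront',len(k),np.percentile(k[:,0],[1,5,50,95,99])*1000)
k=J[(J[:,2]>.018)&(J[:,2]<.026)&(abs(J[:,1])<.025)&(J[:,0]>.03)&(J[:,0]<.083)];print('foot top',len(k),np.percentile(k[:,0],[50,95,99,99.8])*1000)
E
```

```text
((403.1650695800781, 345.5315856933594), (129.36825561523438, 10.292691230773926), 2.761350393295288)
jig o [0.4397 0.3163]
padtop 1711 [62.9509 63.3485 66.372  71.1473 82.675 ] 0.03477095281991829
padfront 1855 [62.7503 63.0693 64.0285 81.8742 82.7486]
foot top 4196 [51.0805 64.0783 80.4429 82.5011]
```

>>> {"fn": "carry_out", "kwargs": {"targets": [[0,0,0.001,0,0,0,0],[0,0,0.002,0,0,0,0],[0,0,0.003,0,0,0,0],[0,0,0.004,0,0,0,0],[0,0,0.004,0,0,0,0],[0,0,0.004,0,0,0,0]]}}

```text
clock: 16.07
position: [0.3898, 0.3153, 0.0321]
ee_rot: [[0.05, -0.001, 0.999], [-0.999, -0.0, 0.05], [0.0, -1.0, -0.001]]
force: [-8.7, -0.5, 5.8]
opening: 0.269
```

```bash
cat > pad.py <<'E'
from h import *
np.set_printoptions(precision=4,suppress=True)
p,d,Q=chk('w10.png')
r=Q[165:195,200:480].reshape(-1,3);h=r[(r[:,2]>.0135)&(r[:,2]<.02)&(r[:,1]>.335)]
rc=cv2.minAreaRect((h[:,:2]*1000).astype(np.float32));print(rc)
a=np.radians(2.85);R=np.array([[np.cos(a),-np.sin(a)],[np.sin(a),np.cos(a)]])
o=np.array(rc[0])/1000-R@[-.035,.031];print('jig o',o)
J=np.c_[(Q.reshape(-1,3)[:,:2]-o)@R,Q.reshape(-1,3)[:,2]]
k=J[(J[:,2]>.032)&(J[:,2]<.039)&(abs(J[:,1])<.03)&(J[:,0]>.05)&(J[:,0]<.083)];print('padtop',len(k),np.percentile(k[:,0],[1,5,50,90,95])*1000)
s=readout.observe();print('post jig',(np.array(s['position'])[:2]-o)@R)
f=Q[190:275,265:545].reshape(-1,3); f=f[(f[:,2]>.0185)&(f[:,2]<.026)&(f[:,0]<.495)]
A=np.c_[f[:,:2]-[.43,.317],np.ones(len(f))];print('plane',np.linalg.lstsq(A,f[:,2],rcond=None)[0])
shot('scene','s4.png')
print([(r['centre'],r['p']) for r in models.tip_of('lever_knob','scene')[:1]])
E
python3 pad.py
```

```text
t 16.2167 F [-8.87 -0.42  5.79] [0.45 0.41 0.36] pos [0.3898 0.3153 0.0321]
front_edge [0.5106 0.3203 0.0192] 0.89
((403.6025695800781, 345.5438537597656), (129.707763671875, 10.223160743713379), 2.8835015296936035)
jig o [0.4401 0.3163]
padtop 1740 [65.6219 65.9729 69.0912 73.2221 74.3469]
post jig [-0.0503  0.0014]
plane [-0.0097 -0.0278  0.0227]
[([0.5314, 0.32, 0.0471], 0.7)]
```

View pics/w10.png

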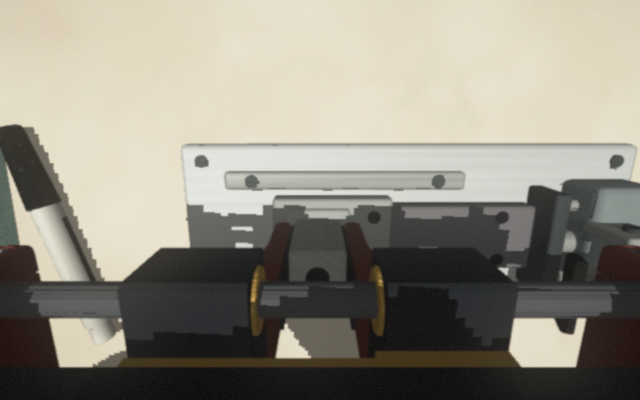

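View pics/s4.png

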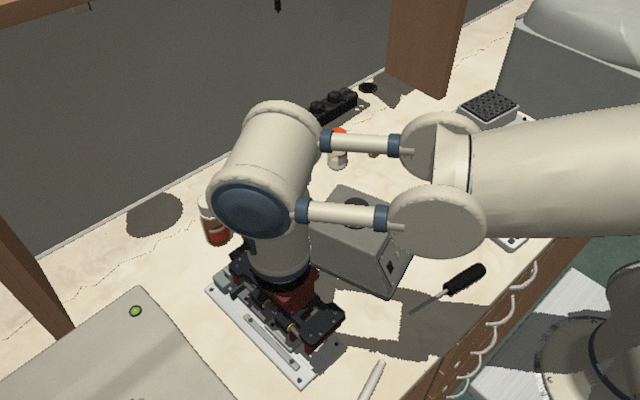

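```bash
python3 - <<'E'
from h import *
shot('top','t3.png')
for n in('lever_knob','vial','bottle','dish','amber'):
    print(n,[(np.round(r['centre'],3),round(r['p'],2)) for r in models.tip_of(n,'top')[:2]])
goal((.39,.315,.032),272.9)
E
```

```text
lever_knob [(array([0.504, 0.318, 0.118]), 0.55)]
vial [(array([ 0.642, -0.032, -0.001]), 0.62), (array([ 0.61 , -0.118, -0.001]), 0.53)]
bottle [(array([ 0.644, -0.027, -0.002]), 0.65)]
dish [(array([0.682, 0.07 , 0.003]), 0.77), (array([0.532, 0.319, 0.052]), 0.6)]
amber [(array([0.646, 0.286, 0.001]), 0.86), (array([0.507, 0.32 , 0.021]), 0.57)]
t 16.77 pos [0.3898 0.3153 0.0321] F [-9.1 -1.1  5.7] open 0.272
 shift [0.0003 0.0001 0.0001] turn [ 0.08 -0.05  0.  ]
```

View pics/t3.png

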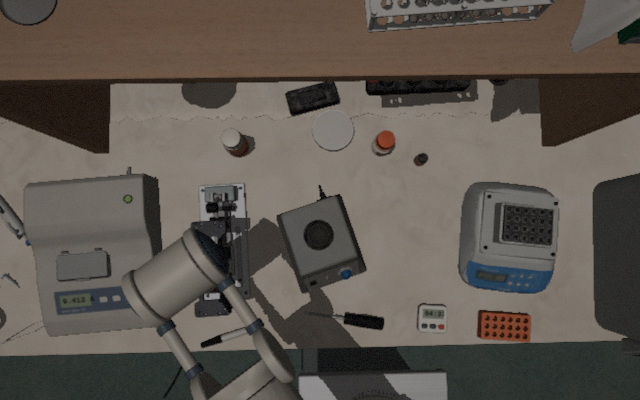

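The top view shows the raised lever knob at about (215,207) and the bystanders unmoved. The push is steady, so I'm handing the job in.

```bash
python3 - <<'E'
from h import *
print(ticket.job_done())
E
```

```text
the job is handed in; nothing more can be done
None
```

I raised the lever by pinching its knob and following the arc. Then I took the foot by its post, set it down flat in the channel, and pushed its tongue against the sprung stop in 1 mm steps. I handed the job in at about 16.8 s, with the gripper still holding the foot pressed there.

Last checks before handing in:
- **Lever:** the knob was found at z = 0.118 m in the top camera, which fits fully raised. One scene-camera reading of the knob, at z = 0.047 m, disagreed. The gripper was hiding the knob there, and that position matches the lever pivot, so I took it as a misdetection.
- **Stop:** depth data put the pad about 6 mm in.
- **Press force:** the wrist showed about 9 N along the channel. That includes friction from the plate, with about 6 N pressing down. From the spring, the force on the stop itself should be about 6 to 7 N, with 9 N as the upper limit. I could not measure it directly.
- **Foot position:** the gripper was about 1.4 mm off the channel centre line. The top of the foot measured about 22.7 mm high with a slope of 0.01 to 0.03 rad, so it is flat on the plate. The opening of 0.27 (24 mm) matches the post's width.
- **Bystanders:** all four are within a few mm of where they started. In the top view, the networks' best match for the vial was the bottle's spot. The second match was the vial's own place, and the picture confirms it.

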